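Index the strainer arm over the beaker

ROBOT

A 7-joint arm with a two-finger parallel gripper is mounted at the origin on the work surface. World frame = base frame: x ahead of the robot, y to its left, z up, the work surface at z = 0. Lengths are in m, angles in rad, forces in N, time in s.
With the tool pointing down it reaches from about 0.425 to 0.95 m from the base axis. Payload 16.7 kg.
Tool frame: the origin (TCP) lies at the very end of the fingers, on their centre line; the grasp point (between the pads) lies 19 mm behind it (arm.tcp_to_grasp is the distance from the TCP to the grasp point, in m); z points along the fingers, y is the direction in which the jaws open and shut (so a half turn about z gives the same grasp; the last joint's range is limited). The gripper opens to 94 mm and grips with 3 to 60 N. Pads are 16 mm wide; open, the fingers measure 119 mm over their backs; the gripper's body (75 mm by 177 mm) begins 78 mm behind the grasp point.
Start: joints at [1.01, 0.426, 0.074, 1.606, -0.034, 1.111, -0.067], TCP at [0.27, -0.619, 0.17] pointing down, gripper open.
Joint ranges: [-2.85, 2.85], [-0.5, 2.14], [-1.23, 1.37], [0.21, 2.46], [-1.02, 4.16], [0.16, 2.05], [-2.73, 2.73]. Speed limits (rad/s): [1.89, 1.89, 2.39, 2.39, 3.01, 3.01, 3.01].

INTERFACE

Orientations are given as a unit quaternion [x, y, z, w].
In Python, from cell import arm, viewer, job_done gives the robot as it stands. The module is installed in compiled form; this text tells all that it offers.
- The arm moves only by the tool carry_out, never from a script. Its argument "commands" is a list of rows, each an object with "delta_pos": the shift along the world's x, y, z normalised to -1 to 1, where 1 is 100 mm, a list of three; "yaw": the turn about the world's z normalised to -1 to 1, where 1 is 180 degrees. In form: [{"delta_pos": [tx, ty, tz], "yaw": yaw}, ...]. A call has 1 to 8 rows; each row is the pose to reach, as a shift and turn from the pose measured when the call began, turning the shorter way round; what a row does not reach only later rows make up. A row lasts 1/8 s, in which the tool goes at most 62.5 mm and 10.7 degrees, less where a joint would pass 70% of its speed; a pose out of reach is approached as far as the arm can. A call with a number of a shift or a turn outside -1 to 1 is refused whole. A call with a gripper value outside its range is refused whole. "jaw" is the opening, from -1 (shut) to 1 (fully open), set as the call begins (left out, the last holds). The fingers move at their own pace and stop on an object; "newtons" is the grip in N (left out, the last holds). Time passes only in rows, so rows that repeat a pose let the fingers close. It gives the time, the measured TCP pose, the force and the opening at its end, in the units of the state.
- arm.sense(): the state, without advancing time (a new reading comes with each control period).
- viewer.get_image(name): name is "scene" or "top" or "wrist"; returns the picture (420x560x3 uint8, red, green, blue); there is no depth.
- viewer.camera_info(name): a dict with "vertical_fov" (degrees; the focal length in pixels is half the picture's height over the tangent of half this angle, whatever the lens; pixels are square), "cx", "cy" (the principal point, pixels), "view" (4x4, takes a point from world to camera coordinates). Camera axes: x right, y up, looking along -z (the intrinsics and any distortion apply to the point x, -y, -z); pixel columns grow to the right and rows downward; lengths in m; the calibration is good to about 2 mm. A picture is of the moment at which its call begins: read the wrist's pose just before it. camera_info takes no time and is no camera call; for the wrist camera it gives the pose at the moment of the call.
- job_done(): hands the job in, once; it reports no verdict.
The state is a dict: "time_s": time; "q": joint angles; "qvel": joint speeds; "tau": joint torques, N m; "tool_pos": TCP position; "tcp_rot": TCP orientation; "ft_force": force on the tool from outside, world axes, zero at the start; "moment": the same for the moment, N m; "finger_gap": finger opening in m.
Only numpy, scipy, OpenCV 4.12 (cv2) and the standard library are available. Lean on these libraries where they do the work, as an engineer would, in place of code of your own. Each camera call takes 0.05 s, during which the arm holds its last target. There are 200 camera calls.

TASK

The strainer on the swing arm of the stand has to move from above the white dish to above the open glass beaker, one index hole away. With the gripper closed, hook the fingertips under the steel pull ring (don't pinch or force it), lift the spring pin out of its hole, swing the arm one hole towards the beaker and let the pin drop fully home in that hole, then take the fingers away. The dish, the beaker, the conical flask and everything else on the bench stay standing where they are.

Things in the scene. Friction and masses are not known exactly. Their poses are not given: they have to be found in the camera images.
- pull_ring (a point): Slippery steel ring on top of the index pin; point: centre of its opening (55 mm across, bar 7 mm), 172 mm above the bench with the pin home, 122 mm from the pivot axis. Axes: x level, outward along the arm; z up. It leans 45 deg outward: upper end +22 mm x, +22 mm z; lower end, on the pin, -22, -22. Closed fingers pointing outward and 45 deg down pass square through it. Over 25 N on it is forcing.
- index_pin (a joint): Height of the spring pin in the arm, m: 0 home in a hole, 0.024 upper stop. Moves straight up and down only; the spring pulls it down with 8 N at 0, 10 N at 0.015. It clears the 10 mm thick index plate from 0.010 and rests on top at about 0.010 if let down between holes. Its housing in the arm is 22 mm thick, top 136 mm above the bench.
- swing_arm (a joint): Angle of the swing arm about the pivot, rad, positive anticlockwise from above; about 0 at the start, in the middle one of five holes 0.5236 rad (30 deg) apart, 100 mm from the pivot; stops at -1.1 and 1.1. Turns easily with the pin clear, stays where left. Flat arm, top 116 mm above the bench. The pin centres itself if let go within about 0.03 rad of a hole.
- pivot (a point): Point on the upright axis of the arm, 130 mm above the bench, just over the hub (42 mm across, top 126 mm). The stand is fixed: grey foot plate 190 x 160 mm, aluminium post, aluminium index plate (a sector with five holes, top 100 mm above the bench, 80 to 120 mm from the pivot).
- strainer (a point): Small steel strainer bowl at the end of the swing arm, 72 mm across the rim, 220 mm from the pivot; this point is the centre of its rim, 116 mm above the bench. Its underside is 86 mm above the bench and passes over the glassware. Axes turn with the arm, x away from the pivot.
- beaker: The target: loose straight-sided open clear glass beaker with a pale rim, 70 mm in diameter, 70 mm high, 90 g; origin under its centre. It stands under the strainer's path at the next hole, on either side of the dish.
- flask: Loose closed conical glass flask, 68 mm across the foot narrowing to a 24 mm neck, 72 mm high; origin under its centre. It stands at the next hole on the other side of the dish. Not to be disturbed.
- dish: Loose white dish, 84 mm across, 14 mm high, under the strainer at the start; origin under its centre. Not to be disturbed.
- jar: Loose amber jar with black lid, 44 mm across, 58 mm high, beside the stand; origin under its centre. Not to be disturbed.
- weight: Loose brass weight with a knob, 36 mm across, 54 mm high, beside the stand; origin under its centre. Not to be disturbed.
- wash_bottle: Loose white bottle, 64 mm across, 150 mm high, on the right of the bench; origin under its centre. Not to be disturbed.
- glass_cup: Loose green glass cup, 60 mm across, 60 mm high, on the left; origin under its centre. Not to be disturbed.
- spoon: Loose steel spoon, 170 mm long, lying on the right of the bench; origin on its underside. Not to be disturbed.
- heater: Fixed orange round heater, 120 mm across, 48 mm high, on the left; origin under its centre.
There are look-alikes about, which are no part of the job. Leave any blue, brown or pink look-alike of the beaker alone.

How it is judged:
On the way, in this order (a step that is already met when the one before it is completed fails the run):
1. the index pin is lifted out of its hole before the arm has swung (value of joint index_pin above 0.008 m and value of joint swing_arm between -0.2 and 0.2 rad), for 0.1 s.
2. the arm is swung, and the pin dropped home in the hole with the strainer over the beaker (horizontal distance between strainer and beaker below 0.025 m and value of joint index_pin below 0.002 m), for 0.2 s.
At the end, for the whole second after the job is handed in: The strainer's centre is within 25 mm (level) of the beaker's, the index pin is home (joint below 2 mm) in the hole one from the start, the arm is at rest, and the beaker, flask, dish and the other loose things stand upright within 20 mm of where they began (all of step 2 and velocity of joint swing_arm between -0.05 and 0.05 rad/s and angle between each of beaker, flask, dish's own z axis and vertical below 0.1 rad and linear speed of beaker below 0.02 m/s and distance of each of beaker, flask, dish, jar, weight, wash_bottle, glass_cup, spoon from where it was at the start of the episode below 0.02 m); the robot touches nothing.
It fails at once if the beaker, flask or dish is pushed more than 20 mm, lifted or tipped ((distance of beaker from where it was at the start of the episode above 0.02 m or angle between beaker's own z axis and vertical above 0.5 rad) or (distance of flask from where it was at the start of the episode above 0.02 m or angle between flask's own z axis and vertical above 0.5 rad) or (distance of dish from where it was at the start of the episode above 0.02 m or angle between dish's own z axis and vertical above 0.5 rad)).
It fails at once if another loose thing on the bench is pushed more than 20 mm, lifted or tipped ((distance of jar from where it was at the start of the episode above 0.02 m or angle between jar's own z axis and vertical above 0.5 rad) or (distance of weight from where it was at the start of the episode above 0.02 m or angle between weight's own z axis and vertical above 0.5 rad) or (distance of wash_bottle from where it was at the start of the episode above 0.02 m or angle between wash_bottle's own z axis and vertical above 0.5 rad) or (distance of glass_cup from where it was at the start of the episode above 0.02 m or angle between glass_cup's own z axis and vertical above 0.5 rad) or (distance of spoon from where it was at the start of the episode above 0.02 m or angle between spoon's own z axis and vertical above 0.5 rad)).
It fails at once if the ring is pinched or forced: more than 26 N between the fingers and the pin with its ring (contact force between the fingers and index_pin above 26 N).
It also fails if it takes over 48 s, if anything falls off the work surface, if the arm or the gripper's body presses on something with over 40 N, if the wrist force passes 120 N, or if a joint passes its speed limit or range.

## Working session

There is one attempt and no reset: what is moved stays moved. The work goes in short steps, Python scripts to look and compute and a tool call to move; the robot and the scene stay as the last step left them, time stands still between calls to the robot, and variables do not carry over. Pictures are saved under pics/ and viewed, about 8 in all and at most 12, crops included, and the job is handed in when it is done.

Besides the shell and the picture viewer there is one more tool, called after "Emit:" by a JSON object that holds its "api" and its "payload". carry_out: Moves the arm, as the interface text tells. Scaled input: -1 to 1 covers 100 mm each way for a shift and 180 degrees each way for a turn. Its arguments: {"type":"object","properties":{"commands":{"type":"array"},"jaw":{"type":"number"},"newtons":{"type":"number"}},"required":["commands"]}

```bash
mkdir -p pics; ls
cat > h.py <<'E'
import numpy as np,cv2
from cell import arm,viewer,job_done
from scipy.spatial.transform import Rotation as R
def snap(n,f):
    ci=viewer.camera_info(n); im=viewer.get_image(n); cv2.imwrite('pics/'+f+'.png',im[:,:,::-1]); return ci
def K(ci):
    f=210/np.tan(np.radians(ci['vertical_fov'])/2); return f,ci['cx'],ci['cy']
def proj(ci,p):
    f,cx,cy=K(ci); c=np.array(ci['view'])@np.append(p,1); return np.array([cx+f*c[0]/-c[2],cy-f*c[1]/-c[2]])
def back(ci,uv,z):
    f,cx,cy=K(ci); V=np.array(ci['view']); d=V[:3,:3].T@np.array([(uv[0]-cx)/f,-(uv[1]-cy)/f,-1]); o=-V[:3,:3].T@V[:3,3]
    return o+d*(z-o[2])/d[2]
E
python3 - <<'E'
from h import *
s=arm.sense()
for k,v in s.items(): print(k,np.round(v,4))
print(R.from_quat(s['tcp_rot']).as_matrix().round(3))
for n in('scene','top','wrist'):
    c=snap(n,n+'0'); print(n,{k:np.round(v,4).tolist() for k,v in c.items() })
E
```

```text
pics
time_s 0.0
q [ 1.0095  0.4267  0.0739  1.6066 -0.0341  1.1108 -0.067 ]
qvel [ 0.0014 -0.0008 -0.0008 -0.0001  0.0006 -0.0007  0.0006]
tau [-3.00000e-04 -9.35813e+01  3.66650e+00 -4.54196e+01 -4.90000e-02
  2.02000e-02  2.00000e-04]
tool_pos [ 0.2699 -0.6182  0.1691]
tcp_rot [ 9.789e-01  2.044e-01 -2.000e-04 -6.000e-04]
ft_force [-0.7518 -0.1526  0.363 ]
moment [ 0.0364  0.0112 -0.0286]
finger_gap 0.0938
[[ 0.916  0.4   -0.001]
 [ 0.4   -0.916  0.001]
 [-0.    -0.001 -1.   ]]
scene {'vertical_fov': 52.6698, 'cx': 280.3554, 'cy': 210.3886, 'view': [[0.0343, 0.9992, 0.0215, -0.023], [-0.5555, 0.0012, 0.8315, 0.2159], [0.8308, -0.0405, 0.555, -1.7698], [0.0, 0.0, 0.0, 1.0]]}
top {'vertical_fov': 52.1483, 'cx': 272.6756, 'cy': 214.8219, 'view': [[0.0019, -0.9999, 0.0102, -0.0045], [0.9963, 0.0028, 0.0859, -0.5993], [-0.0859, 0.01, 0.9963, -1.2386], [0.0, 0.0, 0.0, 1.0]]}
wrist {'vertical_fov': 58.1559, 'cx': 281.9576, 'cy': 207.1653, 'view': [[0.3986, -0.9171, -0.0013, -0.6735], [0.8897, 0.3871, -0.2421, 0.024], [0.2225, 0.0953, 0.9703, -0.392], [0.0, 0.0, 0.0, 1.0]]}
```

View pics/top0.png

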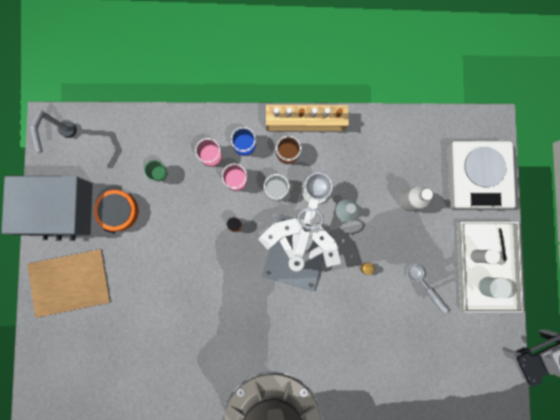

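View pics/scene0.png

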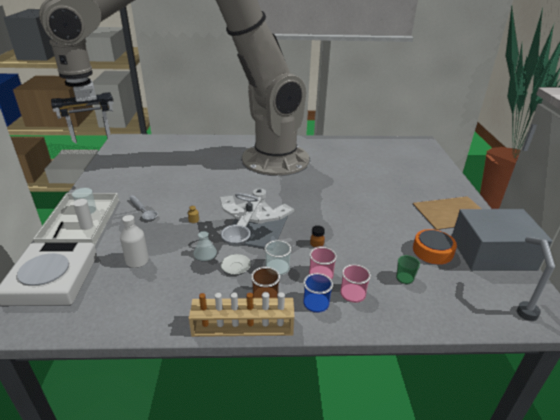

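Run:
```python
from h import *
im=cv2.imread('pics/top0.png')[150:300,240:380]
a=cv2.resize(im,None,fx=4,fy=4,interpolation=cv2.INTER_CUBIC)
im=cv2.imread('pics/scene0.png')[170:290,185:305]
cv2.imwrite('pics/c0.png',a)
cv2.imwrite('pics/c1.png',cv2.resize(im,None,fx=5,fy=5,interpolation=cv2.INTER_CUBIC))
```

```text
(no output)
```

View pics/c0.png

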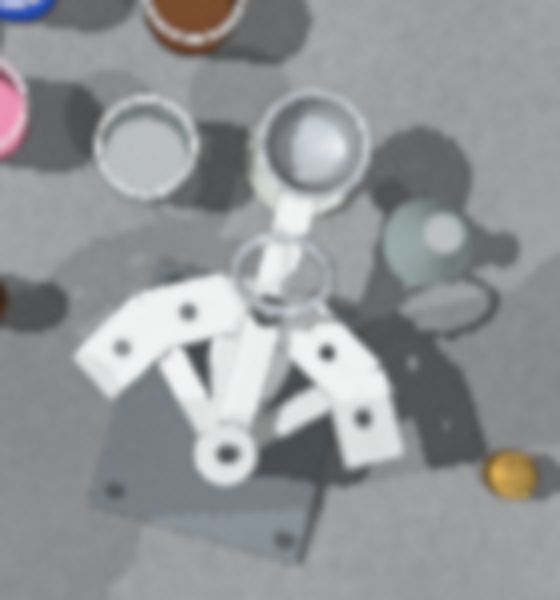

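View pics/c1.png

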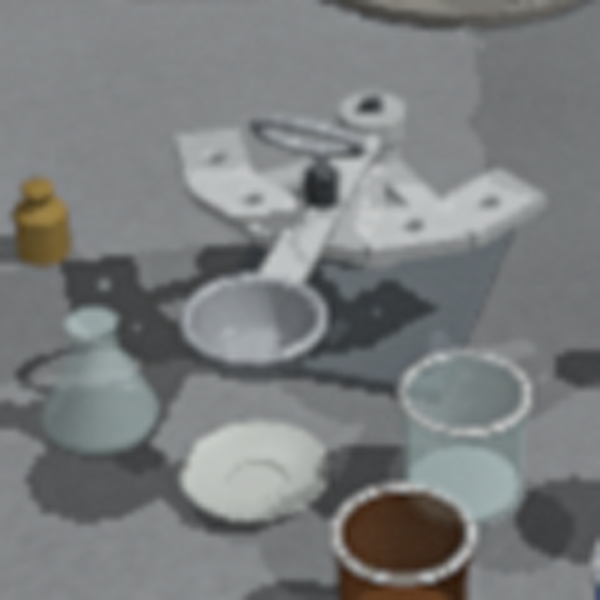

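Run:
```python
from h import *
ct=viewer.camera_info('top');cs=viewer.camera_info('scene')
pts={'pivot':((296.5,263.2),.126),'str':((318.2,186.5),.116),'ring':((311,218.7),.172),'beaker':((276.5,187),.07),'flask':((351,211),.072),
'weight':((367.8,268.5),.05),'jar':((235,224.5),.058)}
P={k:back(ct,*v) for k,v in pts.items()}
for k,v in P.items(): print(k,v.round(4), 'r',np.linalg.norm((v-P['pivot'])[:2]).round(4),'az',np.degrees(np.arctan2(*(v-P['pivot'])[1::-1])).round(2))
ptss={'str':((185+254/5,170+320/5),.116),'pivot':((185+372/5,170+104/5),.126),'beaker':((185+465/5,170+390/5),.07),'ring':((185+306/5,170+138/5),.172)}
for k,v in ptss.items(): print('scene',k,back(cs,*v).round(4))
```

```text
pivot [ 0.4604 -0.0664  0.126 ] r 0.0 az 0.0
str [ 0.6702 -0.1274  0.116 ] r 0.2185 az -16.22
ring [ 0.5769 -0.1015  0.172 ] r 0.1217 az -16.77
beaker [ 0.6754 -0.0134  0.07  ] r 0.2214 az 13.83
flask [ 0.6069 -0.2255  0.072 ] r 0.2163 az -47.37
weight [ 0.4436 -0.2757  0.05  ] r 0.21 az -94.57
jar [0.5685 0.105  0.058 ] r 0.2026 az 57.77
scene str [ 0.6761 -0.1224  0.116 ]
scene pivot [ 0.4684 -0.0605  0.126 ]
scene beaker [ 0.6795 -0.0083  0.07  ]
scene ring [ 0.5815 -0.0963  0.172 ]
```

Emit:
{"api": "carry_out", "payload": {"commands": [{"delta_pos": [0.2, 0.3, 0.35], "yaw": -0.02}, {"delta_pos": [0.4, 0.65, 0.7], "yaw": -0.04}, {"delta_pos": [0.6, 1, 1], "yaw": -0.05}], "jaw": -1, "newtons": 20}}

```text
time_s: 0.52
tool_pos: [0.3305, -0.5172, 0.2703]
tcp_rot: [0.992, 0.126, -0.0, -0.0]
ft_force: [1.3, 0.5, -0.2]
finger_gap: 0.0679
```

Emit:
{"api": "carry_out", "payload": {"commands": [{"delta_pos": [0.2, 0.3, 0.35], "yaw": -0.02}, {"delta_pos": [0.4, 0.65, 0.7], "yaw": -0.04}, {"delta_pos": [0.6, 1, 1], "yaw": -0.05}]}}

```text
time_s: 0.9
tool_pos: [0.391, -0.4159, 0.3716]
tcp_rot: [0.999, 0.047, 0.0, -0.0]
ft_force: [1.1, 0.1, 0.5]
finger_gap: 0.0375
```

Emit:
{"api": "carry_out", "payload": {"commands": [{"delta_pos": [0.2, 0.35, 0.2], "yaw": -0.02}, {"delta_pos": [0.4, 0.7, 0.4], "yaw": -0.04}, {"delta_pos": [0.6, 1, 0.5], "yaw": -0.06}]}}

```text
time_s: 1.27
tool_pos: [0.4517, -0.3145, 0.4227]
tcp_rot: [0.999, -0.048, 0.001, -0.0]
ft_force: [0.5, -0.8, -0.1]
finger_gap: 0.0073
```

Emit:
{"api": "carry_out", "payload": {"commands": [{"delta_pos": [0.2, 0.35, 0], "yaw": -0.02}, {"delta_pos": [0.4, 0.7, 0], "yaw": -0.04}, {"delta_pos": [0.6, 1, 0], "yaw": -0.06}]}}

```text
time_s: 1.65
tool_pos: [0.5121, -0.2131, 0.4227]
tcp_rot: [0.99, -0.142, 0.001, 0.0]
ft_force: [-0.1, -0.4, -0.2]
finger_gap: 0.0006
```

Run:
```python
from h import *
s=arm.sense(); print(s['q'],s['tool_pos'],s['tcp_rot'])
A=[];b=[]
for q,p in(([ 1.0095,.4267,.0739,1.6066,-.0341,1.1108],[ .2699,-.6182,.1691]),(s['q'],s['tool_pos'])):
    r=np.hypot(*p[:2]); q2,q4=q[1],q[3]; A.append([np.sin(q2),np.sin(q2+q4)]); b.append(r)
    
ab=np.linalg.solve(A,b); print(ab)
for q,p in(([ 1.0095,.4267,.0739,1.6066,-.0341,1.1108],[ .2699,-.6182,.1691]),(s['q'],s['tool_pos'])):
    print('h-c',p[2]-ab[0]*np.cos(q[1])-ab[1]*np.cos(q[1]+q[3]), 'az-q1',np.arctan2(p[1],p[0])-q[0], q[1]+q[3]+q[5])
```

```text
[ 0.39859565  0.10925725 -0.13503736  1.48452191  0.0145639   1.54753067
 -1.59262412] [ 0.51213788 -0.2130962   0.42267251] [ 9.89802586e-01 -1.42444489e-01  6.38609617e-04  1.73170613e-05]
[0.56281006 0.49346431]
h-c -0.12306761967994434 az-q1 -2.1686498594132924 3.1441
h-c -0.12544150694462924 az-q1 -0.7928965640952104 3.1413098297803117
```

Emit:
{"api": "carry_out", "payload": {"commands": [{"delta_pos": [0.5, -0.05, 0], "yaw": 0}, {"delta_pos": [1, -0.1, 0], "yaw": 0}]}}

```text
time_s: 1.9
tool_pos: [0.6134, -0.2227, 0.4231]
tcp_rot: [0.99, -0.142, 0.001, 0.0]
ft_force: [-0.4, -1.0, 0.5]
finger_gap: 0.001
```

Emit:
{"api": "carry_out", "payload": {"commands": [{"delta_pos": [0.5, -0.05, 0], "yaw": 0}, {"delta_pos": [1, -0.1, 0], "yaw": 0}]}}

```text
time_s: 2.15
tool_pos: [0.7149, -0.2329, 0.4228]
tcp_rot: [0.99, -0.142, 0.001, 0.0]
ft_force: [0.6, 0.2, 1.0]
finger_gap: 0.0006
```

Emit:
{"api": "carry_out", "payload": {"commands": [{"delta_pos": [0.5, -0.05, 0], "yaw": 0}, {"delta_pos": [1, -0.2, 0], "yaw": 0}]}}

```text
time_s: 2.4
tool_pos: [0.8092, -0.2501, 0.4226]
tcp_rot: [0.99, -0.142, 0.001, -0.0]
ft_force: [0.1, 0.9, 0.2]
finger_gap: 0.0007
```

Emit:
{"api": "carry_out", "payload": {"commands": [{"delta_pos": [0.5, -0.14, 0], "yaw": 0}, {"delta_pos": [1, -0.28, 0], "yaw": 0}, {"delta_pos": [1, -0.28, 0], "yaw": 0}]}}

```text
time_s: 2.78
tool_pos: [0.8543, -0.251, 0.4066]
tcp_rot: [0.993, -0.12, -0.004, 0.014]
ft_force: [0.1, 1.0, -0.6]
finger_gap: 0.0005
```

Emit:
{"api": "carry_out", "payload": {"commands": [{"delta_pos": [0.5, -0.14, 0], "yaw": 0}, {"delta_pos": [1, -0.28, 0], "yaw": 0}, {"delta_pos": [1, -0.28, 0], "yaw": 0}]}}

```text
time_s: 3.15
tool_pos: [0.8786, -0.2515, 0.391]
tcp_rot: [0.993, -0.113, 0.005, 0.021]
ft_force: [1.1, 0.2, 1.4]
finger_gap: 0.0004
```

Run:
```python
from h import *
s=arm.sense(); print(s['q'].round(3) if hasattr(s['q'],'round') else s['q'],s['tool_pos'],R.from_quat(s['tcp_rot']).as_matrix().round(3))
```

```text
[ 0.323  0.979 -1.094  0.232  1.023  2.034 -1.684] [ 0.87864261 -0.25152907  0.39103024] [[ 0.974 -0.224  0.005]
 [-0.224 -0.974 -0.043]
 [ 0.015  0.041 -0.999]]
```

View pics/wrist0.png

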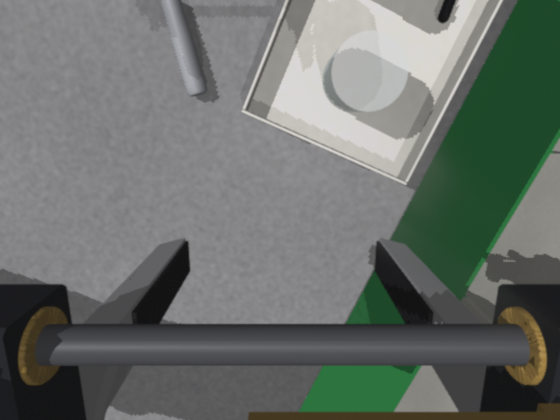

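Emit:
{"api": "carry_out", "payload": {"commands": [{"delta_pos": [0, 0, 1], "yaw": 0}, {"delta_pos": [0, 0, 1], "yaw": 0}, {"delta_pos": [0, 0, 1], "yaw": 0}, {"delta_pos": [0, 0, 1], "yaw": 0}, {"delta_pos": [0, 0, 1], "yaw": 0}, {"delta_pos": [0, 0, 1], "yaw": 0}]}}

```text
time_s: 3.9
tool_pos: [0.8472, -0.243, 0.4678]
tcp_rot: [0.993, -0.112, 0.019, 0.024]
ft_force: [-0.4, -0.2, -0.4]
finger_gap: 0.0007
```

```bash
cat > st.py <<'E'
from h import *
s=arm.sense(); z=R.from_quat(s['tcp_rot']).as_matrix()[:,2]; x=R.from_quat(s['tcp_rot']).as_matrix()[:,1]
print(round(s['time_s'],2),np.round(s['q'],3),np.round(s['tool_pos'],4),'tilt',np.degrees(np.arccos(-z[2])).round(2),'az',np.degrees(np.arctan2(z[1],z[0])).round(1),'jaw y',x.round(3),'F',np.round(s['ft_force'],1))
E
python3 st.py
```

```text
3.9 [ 0.262  0.874 -0.604  0.213  0.577  2.048 -1.647] [ 0.8472 -0.243   0.4678] tilt 3.48 az -57.4 jaw y [-0.224 -0.974  0.042] F [-0.4 -0.2 -0.4]
```

Emit:
{"api": "carry_out", "payload": {"commands": [{"delta_pos": [0, 0, 1], "yaw": 0}, {"delta_pos": [0, 0, 1], "yaw": 0}, {"delta_pos": [0, 0, 1], "yaw": 0}, {"delta_pos": [0, 0, 1], "yaw": 0}]}}

```text
time_s: 4.4
tool_pos: [0.8252, -0.2441, 0.4948]
tcp_rot: [0.993, -0.113, 0.013, 0.023]
ft_force: [0.1, 0.3, -0.2]
finger_gap: 0.0007
```

Emit:
{"api": "carry_out", "payload": {"commands": [{"delta_pos": [0, 0, 1], "yaw": 0}, {"delta_pos": [0, 0, 1], "yaw": 0}, {"delta_pos": [0, 0, 1], "yaw": 0}, {"delta_pos": [0, 0, 1], "yaw": 0}]}}

```text
time_s: 4.9
tool_pos: [0.8094, -0.2361, 0.5632]
tcp_rot: [0.992, -0.11, 0.054, 0.031]
ft_force: [0.0, -0.4, -0.9]
finger_gap: 0.0005
```

```bash
python3 st.py
```

```text
4.9 [ 0.109  0.803  0.674  0.213 -0.522  2.048 -1.497] [ 0.8094 -0.2361  0.5632] tilt 7.14 az -36.6 jaw y [-0.222 -0.974  0.05 ] F [ 0.  -0.4 -0.9]
```

Emit:
{"api": "carry_out", "payload": {"commands": [{"delta_pos": [-0.2, 0.05, 1], "yaw": 0}, {"delta_pos": [-0.2, 0.05, 1], "yaw": 0}, {"delta_pos": [-0.2, 0.05, 1], "yaw": 0}, {"delta_pos": [-0.2, 0.05, 1], "yaw": 0}]}}

```text
time_s: 5.4
tool_pos: [0.7832, -0.2203, 0.6448]
tcp_rot: [0.988, -0.105, 0.103, 0.043]
ft_force: [-0.2, -1.0, -0.8]
finger_gap: 0.0003
```

Emit:
{"api": "carry_out", "payload": {"commands": [{"delta_pos": [-0.2, 0.05, 1], "yaw": 0}, {"delta_pos": [-0.2, 0.05, 1], "yaw": 0}, {"delta_pos": [-0.2, 0.05, 1], "yaw": 0}, {"delta_pos": [-0.2, 0.05, 1], "yaw": 0}]}}

```text
time_s: 5.9
tool_pos: [0.752, -0.2131, 0.7045]
tcp_rot: [0.984, -0.103, 0.138, 0.049]
ft_force: [0.9, -0.2, -0.0]
finger_gap: 0.0005
```

Emit:
{"api": "carry_out", "payload": {"commands": [{"delta_pos": [-0.2, 0.05, 1], "yaw": 0}, {"delta_pos": [-0.2, 0.05, 1], "yaw": 0}, {"delta_pos": [-0.2, 0.05, 1], "yaw": 0}, {"delta_pos": [-0.2, 0.05, 1], "yaw": 0}]}}

```text
time_s: 6.4
tool_pos: [0.721, -0.2066, 0.758]
tcp_rot: [0.978, -0.102, 0.172, 0.055]
ft_force: [0.1, 0.8, 0.1]
finger_gap: 0.0008
```

```bash
python3 st.py
```

```text
6.4 [ 0.062  0.546  0.538  0.213 -0.333  2.048 -1.507] [ 0.721  -0.2066  0.758 ] tilt 20.74 az -23.6 jaw y [-0.218 -0.973  0.072] F [0.1 0.8 0.1]
```

```bash
cat > kin.py <<'E'
import numpy as np, itertools
from scipy.optimize import least_squares
from scipy.spatial.transform import Rotation as R
D=[([1.0095,.4267,.0739,1.6066,-.0341,1.1108,-.067],[.2699,-.6182,.1691],[.9789,.2044,-.0002,-.0006]),
([.3986,.10926,-.13504,1.48452,.01456,1.54753,-1.59262],[.51214,-.2131,.42267],[.9898,-.14244,.00064,0]),
([.323,.979,-1.094,.232,1.023,2.034,-1.684],[.87864,-.25153,.39103],[.993,-.113,.005,.021]),
([.109,.803,.674,.213,-.522,2.048,-1.497],[.8094,-.2361,.5632],[.992,-.11,.054,.031]),
([.062,.546,.538,.213,-.333,2.048,-1.507],[.721,-.2066,.758],[.978,-.102,.172,.055])]
def fk(q,p,s):
    r=R.identity(); t=np.zeros(3)
    o1,o7,h,a,b,c,ea,eb=p
    ang=[s[0]*q[0]+o1,q[1],s[1]*q[2],q[3],s[2]*q[4],q[5],s[3]*q[6]+o7]
    L=[[0,0,h],[0,0,0],[ea,0,a],[0,0,0],[eb,0,b],[0,0,0],[0,0,c]]
    for i,(A,l) in enumerate(zip(ang,L)):
        r=r*R.from_euler('zyzyzyz'[i],A); t=t+r.apply(l)
    return t,r
if __name__=='__main__':
    best=[]
    for s in itertools.product([1,-1],repeat=4):
        for o in (0,1.57,3.14,-1.57):
          for o7 in (0,1.57,3.14,-1.57):
            f=lambda p:np.concatenate([np.r_[(fk(q,p,s)[0]-x)*5,(R.from_quat(k).inv()*fk(q,p,s)[1]).as_rotvec()] for q,x,k in D])
            z=least_squares(f,[o,o7,.36,.56,.49,.48,0,0]); best.append((z.cost,s,z.x.round(4).tolist()))
    best.sort(key=lambda b:b[0])
    for b in best[:3]: print(b)
E
python3 kin.py
```

```text
(np.float64(0.028576493124324955), (-1, -1, -1, -1), [-0.0782, 1.4942, 0.2193, 0.5589, 0.4929, 0.3246, 0.0066, 0.0136])
(np.float64(0.028576493124325045), (-1, -1, -1, -1), [-0.0782, 1.4942, 0.2193, 0.5589, 0.4929, 0.3246, 0.0066, 0.0136])
(np.float64(0.02857649312432509), (-1, -1, -1, -1), [-0.0782, -4.789, 0.2193, 0.5589, 0.4929, 0.3246, 0.0066, 0.0136])
```

```bash
cat > kin2.py <<'E'
from kin import *
def fk2(q,p):
    r=R.identity(); t=np.zeros(3); s=[-1,1,-1,1,-1,1,-1]
    off=p[:7]; L=np.zeros((7,3)); L[0]=[0,0,p[7]];L[2]=[p[11],p[12],p[8]];L[4]=[p[13],p[14],p[9]];L[5]=[p[15],p[16],0];L[6]=[0,0,p[10]]
    for i in range(7):
        r=r*R.from_euler('zyzyzyz'[i],s[i]*q[i]+off[i]); t=t+r.apply(L[i])
    return t,r
def fit(D):
    f=lambda p:np.r_[np.concatenate([np.r_[(fk2(q,p)[0]-x)*5,(R.from_quat(k).inv()*fk2(q,p)[1]).as_rotvec()] for q,x,k in D]),p*np.r_[np.ones(6)*.01,0,np.zeros(4),np.ones(6)*.05]]
    return min((least_squares(f,np.r_[np.zeros(6),o7,.22,.56,.49,.32,np.zeros(6)]) for o7 in (1.5,-1.5,0,3.1)),key=lambda z:z.cost)
if __name__=='__main__':
    z=fit(D);print(z.cost,z.x.round(4))
    for q,x,k in D: t,r=fk2(q,z.x); print((t-x).round(4),np.degrees((R.from_quat(k).inv()*r).magnitude()).round(2))
E
python3 kin2.py
```

```text
0.00038052026835451447 [ 1.3000e-03 -7.8000e-03 -1.0700e-02 -6.9000e-03  4.6000e-03  1.3600e-02
  1.5651e+00  3.0310e-01  5.6120e-01  4.9370e-01  4.3290e-01  3.9000e-03
 -3.2200e-02  6.0000e-04 -1.3900e-02  3.6000e-03 -1.3900e-02]
[-0.0001  0.0005 -0.0003] 0.27
[0.0009 0.0007 0.0007] 0.26
[ 0.0024 -0.0009  0.001 ] 0.33
[-0.0033  0.0008 -0.0013] 0.42
[ 0.0009 -0.0006 -0.0001] 0.31
```

```bash
cat > ik.py <<'E'
from kin2 import *
P=fit(D).x
lo=np.array([-2.85,-.5,-1.23,.21,-1.02,.16,-2.73])+.03; hi=np.array([2.85,2.14,1.37,2.46,4.16,2.05,2.73])-.03
def Rt(t,az): # tool z outward/down, tool y horizontal
    d=np.array([np.sin(t)*np.cos(az),np.sin(t)*np.sin(az),-np.cos(t)]); y=np.array([np.sin(az),-np.cos(az),0]); x=np.cross(y,d)
    return R.from_matrix(np.c_[x,y,d])
rng=np.random.default_rng(0)
def ik(p,r,n=6):
    b=None
    for i in range(n):
        q0=np.clip(np.array([.2,-.1,0,2.2,0,1,-1.6])+rng.normal(size=7)*.35,lo,hi)
        z=least_squares(lambda q:np.r_[(fk2(q,P)[0]-p)*5,(r.inv()*fk2(q,P)[1]).as_rotvec()],q0,bounds=(lo,hi),max_nfev=60)
        if b is None or z.cost<b.cost:b=z
    return b
if __name__=='__main__':
    piv=np.array([.464,-.063])
    for az in(-16.3,13.7):
        u=np.array([np.cos(np.radians(az)),np.sin(np.radians(az))])
        for t in (28,34,40):
            for dx,z in((.142,.175),(.10,.24)):
                b=ik(np.r_[piv+dx*u,z],Rt(np.radians(t),np.radians(az))); print(az,t,z,'%.6f'%b.cost,b.x.round(2))
E
python3 ik.py
```

```text
-16.3 28 0.175 0.000000 [-1.25  0.17  1.3   2.21 -0.08  0.41 -1.77]
-16.3 28 0.24 0.000000 [ 0.06 -0.12 -0.13  2.22  0.26  0.59 -2.1 ]
-16.3 34 0.175 0.000000 [-0.24 -0.    0.17  2.35  0.69  0.29 -2.52]
-16.3 34 0.24 0.000000 [ 0.31 -0.17 -0.38  2.32  0.3   0.44 -2.17]
-16.3 40 0.175 0.001110 [ 1.15 -0.05 -1.2   2.41  0.85  0.19 -2.7 ]
-16.3 40 0.24 0.000000 [ 0.08 -0.21 -0.21  2.43  0.68  0.34 -2.56]
13.7 28 0.175 0.000000 [ 0.12  0.04 -0.08  2.19 -0.29  0.45 -1.06]
13.7 28 0.24 0.000000 [ 0.1  -0.11 -0.03  2.18 -0.25  0.62 -1.08]
13.7 34 0.175 0.000000 [-0.21  0.01  0.29  2.27 -0.55  0.34 -0.77]
13.7 34 0.24 0.000000 [-0.24 -0.17  0.31  2.27 -0.26  0.48 -1.06]
13.7 40 0.175 0.000000 [-1.13 -0.01  1.26  2.34 -0.99  0.26 -0.3 ]
13.7 40 0.24 0.000000 [ 0.27 -0.17 -0.09  2.33 -0.71  0.43 -0.58]
```

Emit:
{"api": "carry_out", "payload": {"commands": [{"delta_pos": [-0.3, 0.1, 1], "yaw": 0}, {"delta_pos": [-0.3, 0.1, 1], "yaw": 0}, {"delta_pos": [-0.3, 0.1, 1], "yaw": 0}, {"delta_pos": [-0.3, 0.1, 1], "yaw": 0}]}}

```text
time_s: 6.9
tool_pos: [0.6852, -0.1932, 0.8165]
tcp_rot: [0.97, -0.099, 0.211, 0.063]
ft_force: [0.2, -0.1, 0.2]
finger_gap: 0.0005
```

Emit:
{"api": "carry_out", "payload": {"commands": [{"delta_pos": [-0.3, 0.1, 1], "yaw": 0}, {"delta_pos": [-0.3, 0.1, 1], "yaw": 0}, {"delta_pos": [-0.3, 0.1, 1], "yaw": 0}, {"delta_pos": [-0.3, 0.1, 1], "yaw": 0}]}}

```text
time_s: 7.4
tool_pos: [0.6464, -0.1827, 0.8652]
tcp_rot: [0.962, -0.097, 0.244, 0.069]
ft_force: [1.2, 0.4, -0.9]
finger_gap: 0.0005
```

```bash
python3 st.py
```

```text
7.4 [-0.019  0.399  0.629  0.213 -0.335  2.048 -1.499] [ 0.6464 -0.1827  0.8652] tilt 29.41 az -21.6 jaw y [-0.221 -0.972  0.086] F [ 1.2  0.4 -0.9]
```

Emit:
{"api": "carry_out", "payload": {"commands": [{"delta_pos": [-0.3, 0.1, 1], "yaw": 0}, {"delta_pos": [-0.3, 0.1, 1], "yaw": 0}, {"delta_pos": [-0.3, 0.1, 1], "yaw": 0}]}}

```text
time_s: 7.78
tool_pos: [0.6063, -0.1719, 0.9113]
tcp_rot: [0.953, -0.095, 0.278, 0.076]
ft_force: [0.2, 0.6, -1.0]
finger_gap: 0.0004
```

Emit:
{"api": "carry_out", "payload": {"commands": [{"delta_pos": [-0.1, 0.1, -0.5], "yaw": 0.01}, {"delta_pos": [-0.2, 0.2, -1], "yaw": 0.02}]}}

```text
time_s: 8.02
tool_pos: [0.5971, -0.1553, 0.8949]
tcp_rot: [0.951, -0.093, 0.286, 0.071]
ft_force: [0.3, 0.7, 1.5]
finger_gap: 0.0005
```

Emit:
{"api": "carry_out", "payload": {"commands": [{"delta_pos": [-0.1, 0.1, -0.5], "yaw": 0.005}, {"delta_pos": [-0.2, 0.2, -1], "yaw": 0.01}]}}

```text
time_s: 8.28
tool_pos: [0.5799, -0.1459, 0.8536]
tcp_rot: [0.951, -0.094, 0.286, 0.064]
ft_force: [0.1, -1.1, 1.2]
finger_gap: 0.0005
```

```bash
python3 st.py
```

```text
8.28 [-0.741 -0.002  0.791  0.791  0.154  1.771 -1.642] [ 0.5799 -0.1459  0.8536] tilt 34.1 az -18.3 jaw y [-0.216 -0.974  0.068] F [ 0.1 -1.1  1.2]
```

Emit:
{"api": "carry_out", "payload": {"commands": [{"delta_pos": [-0.08, 0.08, -0.5], "yaw": 0.005}, {"delta_pos": [-0.15, 0.15, -1], "yaw": 0.01}, {"delta_pos": [-0.15, 0.15, -1], "yaw": 0.01}]}}

```text
time_s: 8.65
tool_pos: [0.5636, -0.1292, 0.7484]
tcp_rot: [0.954, -0.077, 0.284, 0.06]
ft_force: [-0.3, 0.1, 1.6]
finger_gap: 0.0002
```

Emit:
{"api": "carry_out", "payload": {"commands": [{"delta_pos": [-0.08, 0.08, -0.5], "yaw": 0}, {"delta_pos": [-0.15, 0.15, -1], "yaw": 0}, {"delta_pos": [-0.15, 0.15, -1], "yaw": 0}]}}

```text
time_s: 9.02
tool_pos: [0.5487, -0.1149, 0.6482]
tcp_rot: [0.954, -0.077, 0.282, 0.06]
ft_force: [-0.5, -0.3, 1.7]
finger_gap: 0.0005
```

Emit:
{"api": "carry_out", "payload": {"commands": [{"delta_pos": [-0.08, 0.08, -0.5], "yaw": 0}, {"delta_pos": [-0.15, 0.15, -1], "yaw": 0}, {"delta_pos": [-0.15, 0.15, -1], "yaw": 0}]}}

```text
time_s: 9.4
tool_pos: [0.5345, -0.1007, 0.5498]
tcp_rot: [0.954, -0.078, 0.282, 0.06]
ft_force: [-0.3, -0.9, 1.6]
finger_gap: 0.0002
```

```bash
python3 st.py
```

```text
9.4 [-0.801 -0.428  0.416  1.755  0.537  1.318 -2.125] [ 0.5345 -0.1007  0.5498] tilt 33.51 az -16.7 jaw y [-0.183 -0.981  0.071] F [-0.3 -0.9  1.6]
```

Emit:
{"api": "carry_out", "payload": {"commands": [{"delta_pos": [-0.05, 0.06, -0.5], "yaw": 0}, {"delta_pos": [-0.1, 0.12, -1], "yaw": 0}, {"delta_pos": [-0.1, 0.12, -1], "yaw": 0}]}}

```text
time_s: 9.78
tool_pos: [0.5257, -0.0894, 0.4521]
tcp_rot: [0.954, -0.079, 0.282, 0.061]
ft_force: [0.3, 0.3, 0.4]
finger_gap: 0.0006
```

Emit:
{"api": "carry_out", "payload": {"commands": [{"delta_pos": [-0.05, 0.06, -0.5], "yaw": 0}, {"delta_pos": [-0.1, 0.12, -1], "yaw": 0}, {"delta_pos": [-0.1, 0.12, -1], "yaw": 0}]}}

```text
time_s: 10.15
tool_pos: [0.5172, -0.0779, 0.3545]
tcp_rot: [0.954, -0.079, 0.282, 0.061]
ft_force: [-0.3, -0.1, 1.7]
finger_gap: 0.0006
```

```bash
python3 st.py
python3 - <<'E'
from h import *
c=snap('wrist','w1'); c2=snap('top','t1')
for r in(.122,):
    p=np.array([.464,-.063]); u=np.array([.96,-.281]); print(proj(c,np.r_[p+.122*u,.172]),proj(c,np.r_[p+.144*u,.194]),proj(c,np.r_[p+.1*u,.150]),proj(c,np.r_[p,.126]),proj(c,np.r_[p+.22*u,.116]))
im=cv2.imread('pics/w1.png'); im2=cv2.resize(cv2.imread('pics/t1.png')[160:300,230:370],(420,420),interpolation=cv2.INTER_CUBIC)
cv2.imwrite('pics/m1.png',cv2.resize(np.hstack([im,im2]),None,fx=.81,fy=.81))
E
```

```text
10.15 [-0.744 -0.429  0.389  2.165  0.617  0.967 -2.337] [ 0.5172 -0.0779  0.3545] tilt 33.53 az -17.0 jaw y [-0.185 -0.98   0.073] F [-0.3 -0.1  1.7]
[276.99644715 219.67794052] [280.26565987 194.26313086] [273.92791944 243.5326279 ] [263.61396372 335.16121213] [281.81560444 162.82807579]
```

View pics/m1.png

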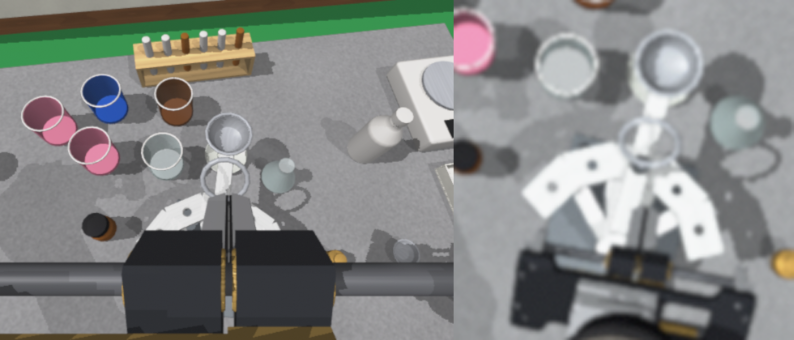

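Emit:
{"api": "carry_out", "payload": {"commands": [{"delta_pos": [0.15, -0.05, -0.5], "yaw": 0}, {"delta_pos": [0.3, -0.1, -1], "yaw": 0}, {"delta_pos": [0.3, -0.1, -1], "yaw": 0}]}}

```text
time_s: 10.62
tool_pos: [0.5498, -0.0886, 0.2581]
tcp_rot: [0.954, -0.08, 0.283, 0.062]
ft_force: [0.5, -0.7, -0.2]
finger_gap: 0.0009
```

Emit:
{"api": "carry_out", "payload": {"commands": [{"delta_pos": [0.04, -0.02, -0.28], "yaw": 0}, {"delta_pos": [0.04, -0.02, -0.28], "yaw": 0}]}}

```text
time_s: 10.88
tool_pos: [0.5553, -0.0908, 0.2326]
tcp_rot: [0.953, -0.08, 0.284, 0.062]
ft_force: [-0.8, 0.5, 0.2]
finger_gap: 0.0005
```

```bash
python3 st.py
python3 - <<'E'
from h import *
c=snap('wrist','w2'); c2=snap('scene','s2')
p=np.array([.462,-.063]); u=np.array([.959,-.284])
for r,z in((.122,.172),(.144,.194),(.1,.15),(.22,.116)): print(proj(c,np.r_[p+r*u,z]).round(1),end=' ')
im=cv2.imread('pics/w2.png')[100:340,120:440]; im2=cv2.resize(cv2.imread('pics/s2.png')[160:270,190:300],(480,480),interpolation=cv2.INTER_CUBIC)
cv2.imwrite('pics/m2.png',np.hstack([np.vstack([im,np.zeros_like(im)]),im2]))
E
```

```text
10.88 [-0.737 -0.224  0.546  2.309  0.705  0.592 -2.418] [ 0.5553 -0.0908  0.2326] tilt 33.81 az -17.2 jaw y [-0.187 -0.979  0.074] F [-0.8  0.5  0.2]
[279.9 224.6] [284.9 187.6] [275.3 258.4] [285.7 147.7]
```

View pics/m2.png

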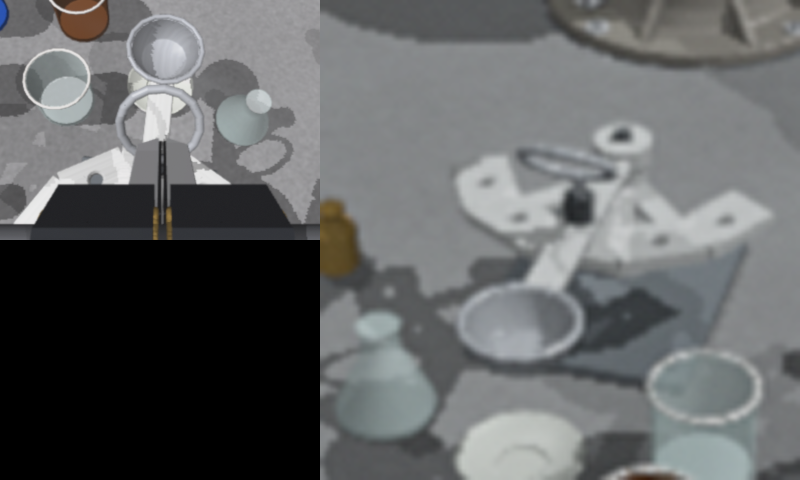

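Run:
```python
from h import *
s=arm.sense();c=viewer.camera_info('scene');print('tcp scene',proj(c,s['tool_pos']),'ring',proj(c,[.578,-.098,.172]),'wrist tcp',proj(viewer.camera_info('wrist'),s['tool_pos']))
d=cv2.absdiff(cv2.imread('pics/scene0.png'),cv2.imread('pics/s2.png')).max(2)>25
y,x=np.where(d);print(d.sum(),x.min(),x.max(),y.min(),y.max())
for r in range(0,300,20): xx=np.where(d[r])[0]; print(r,(xx.min(),xx.max(),len(xx)) if len(xx) else None)
```

```text
tcp scene [248.11326217 173.8611493 ] ring [245.64309626 196.94134642] wrist tcp [283.02463928 234.28313795]
14099 0 302 0 282
0 (np.int64(46), np.int64(275), 123)
20 (np.int64(41), np.int64(271), 90)
40 (np.int64(54), np.int64(293), 73)
60 (np.int64(56), np.int64(287), 42)
80 (np.int64(67), np.int64(301), 59)
100 (np.int64(51), np.int64(300), 108)
120 (np.int64(66), np.int64(300), 49)
140 (np.int64(72), np.int64(259), 32)
160 (np.int64(125), np.int64(253), 44)
180 (np.int64(102), np.int64(143), 42)
200 (np.int64(119), np.int64(165), 38)
220 (np.int64(136), np.int64(202), 35)
240 (np.int64(12), np.int64(24), 13)
260 (np.int64(0), np.int64(16), 16)
280 (np.int64(0), np.int64(2), 3)
```

Run:
```python
from h import *
a=cv2.imread('pics/scene0.png');b=cv2.imread('pics/s2.png')
d=cv2.absdiff(a,b).max(2)
for r in range(140,182,2): xx=np.where(d[r,225:275]>12)[0]+225; print(r,xx.min() if len(xx) else None,xx.max() if len(xx) else None,len(xx))
im=np.hstack([cv2.resize(b[60:210,180:310],None,fx=3.5,fy=3.5,interpolation=cv2.INTER_CUBIC),cv2.resize(cv2.imread('pics/w2.png')[150:340,200:330],(359,525),interpolation=cv2.INTER_CUBIC)])
print(im.shape); cv2.imwrite('pics/m3.png',im[:,:800])
```

```text
140 250 259 9
142 250 259 9
144 249 259 10
146 249 258 8
148 248 258 11
150 247 258 12
152 247 257 11
154 247 257 11
156 246 256 11
158 246 256 11
160 248 254 7
162 None None 0
164 249 249 1
166 None None 0
168 242 245 4
170 None None 0
172 None None 0
174 None None 0
176 None None 0
178 None None 0
180 None None 0
(525, 814, 3)
```

View pics/m3.png

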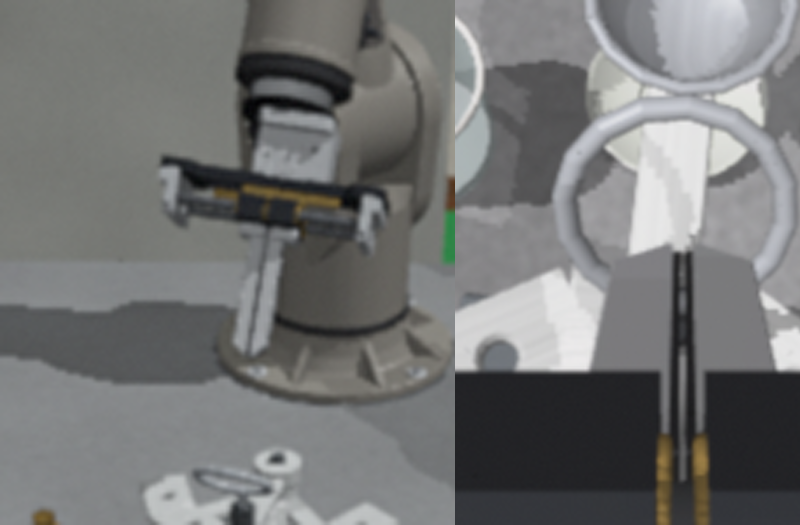

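Run:
```python
from h import *
s=arm.sense();c=viewer.camera_info('scene');w=viewer.camera_info('wrist')
M=R.from_quat(s['tcp_rot']).as_matrix();p=np.array(s['tool_pos'])
V=np.array(w['view']);o=-V[:3,:3].T@V[:3,3];print('cam in tool',(M.T@(o-p)).round(4),'look',(M.T@-V[2,:3]).round(3))
for k in range(0,61,10):
    for e in(0,.008): q=p-k/1e3*M[:,2]+e*M[:,0]; print(k,e,'wrist',proj(w,q).round(1),'scene',proj(c,q).round(1))
```

```text
cam in tool [ 0.0707 -0.0007 -0.216 ] look [-0.242  0.     0.97 ]
0 0 wrist [283.  234.3] scene [248.1 173.9]
0 0.008 wrist [283.  221.5] scene [247.7 173.6]
10 0 wrist [283.1 239.7] scene [248.7 170.3]
10 0.008 wrist [283.1 226.4] scene [248.3 170. ]
20 0 wrist [283.2 245.7] scene [249.3 166.7]
20 0.008 wrist [283.1 231.7] scene [248.8 166.4]
30 0 wrist [283.2 252.2] scene [249.9 163.2]
30 0.008 wrist [283.2 237.6] scene [249.4 162.8]
40 0 wrist [283.3 259.4] scene [250.4 159.6]
40 0.008 wrist [283.3 244.1] scene [250.  159.2]
50 0 wrist [283.4 267.3] scene [251. 156.]
50 0.008 wrist [283.4 251.4] scene [250.6 155.7]
60 0 wrist [283.5 276.2] scene [251.6 152.5]
60 0.008 wrist [283.5 259.4] scene [251.2 152.1]
```

Emit:
{"api": "carry_out", "payload": {"commands": [{"delta_pos": [-0.07, 0.02, 0], "yaw": 0}, {"delta_pos": [0.08, -0.02, -0.23], "yaw": 0}, {"delta_pos": [0.22, -0.06, -0.46], "yaw": 0}, {"delta_pos": [0.22, -0.06, -0.46], "yaw": 0}]}}

```text
time_s: 11.48
tool_pos: [0.5771, -0.0967, 0.187]
tcp_rot: [0.953, -0.08, 0.284, 0.063]
ft_force: [-1.0, 0.3, -0.3]
finger_gap: 0.0004
```

```bash
python3 st.py
```

```text
11.47 [-0.732 -0.084  0.623  2.331  0.711  0.414 -2.425] [ 0.5771 -0.0967  0.187 ] tilt 33.81 az -17.2 jaw y [-0.188 -0.979  0.074] F [-1.   0.3 -0.3]
```

Emit:
{"api": "carry_out", "payload": {"commands": [{"delta_pos": [0.15, -0.05, -0.24], "yaw": 0}, {"delta_pos": [0.3, -0.09, -0.47], "yaw": 0}, {"delta_pos": [0.3, -0.09, -0.47], "yaw": 0}]}}

```text
time_s: 11.85
tool_pos: [0.6068, -0.1057, 0.1398]
tcp_rot: [0.954, -0.08, 0.283, 0.063]
ft_force: [-1.1, -0.2, 0.0]
finger_gap: 0.0004
```

```bash
python3 st.py
python3 - <<'E'
from h import *
snap('wrist','w3');snap('scene','s3')
b=cv2.imread('pics/s3.png');im=np.hstack([cv2.resize(b[120:270,180:310],None,fx=3.5,fy=3.5,interpolation=cv2.INTER_CUBIC),cv2.resize(cv2.imread('pics/w3.png')[110:300,220:342],(337,525),interpolation=cv2.INTER_CUBIC)])
cv2.imwrite('pics/m4.png',im)
E
```

```text
11.85 [-0.692  0.102  0.677  2.324  0.604  0.215 -2.331] [ 0.6068 -0.1057  0.1398] tilt 33.72 az -17.4 jaw y [-0.188 -0.979  0.076] F [-1.1 -0.2  0. ]
```

View pics/m4.png

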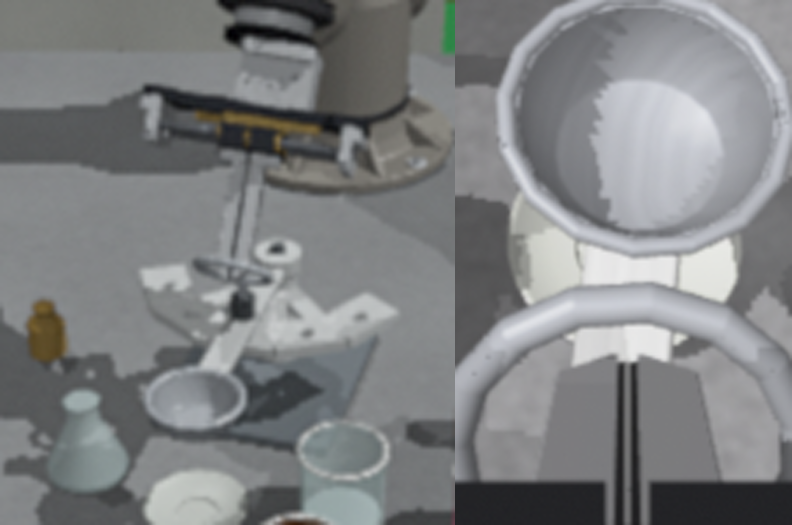

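```bash
cat > chk.py <<'E'
from ik import *
from h import arm,viewer,proj
import ik
s=arm.sense(); D.append((s['q'],s['tool_pos'],s['tcp_rot'])); ik.P=fit(D).x
t,r=fk2(s['q'],ik.P); print('fk err',(t-np.array(s['tool_pos'])).round(4))
w=viewer.camera_info('wrist')
piv=np.array([.462,-.063]);u=np.array([.959,-.284])
print('bar proj',proj(w,np.r_[piv+.144*u,.194]),'strainer',proj(w,np.r_[piv+.22*u,.116]))
for az in(-16.5,13.5):
    u=np.array([np.cos(np.radians(az)),np.sin(np.radians(az))])
    for t in(30,33.7):
        for rad,z in((.159,.145),(.163,.138),(.163,.155),(.163,.165)):
            b=ik.ik(np.r_[piv+rad*u,z],Rt(np.radians(t),np.radians(az)),8); print(az,t,rad,z,'%.6f'%b.cost,b.x.round(2))
E
python3 chk.py
```

```text
fk err [ 0.0003 -0.0005  0.0016]
bar proj [291.02186026 218.28814843] strainer [289.93605954 152.07761332]
-16.5 30 0.159 0.145 0.000000 [ 0.48  0.1  -0.53  2.25  0.64  0.36 -2.44]
-16.5 30 0.163 0.138 0.000000 [ 0.08  0.11 -0.1   2.25  0.54  0.32 -2.35]
-16.5 30 0.163 0.155 0.000000 [-0.01  0.08 -0.01  2.23  0.45  0.35 -2.26]
-16.5 30 0.163 0.165 0.000000 [ 0.13  0.07 -0.15  2.22  0.45  0.38 -2.25]
-16.5 33.7 0.159 0.145 0.000000 [-0.46  0.09  0.45  2.31  0.62  0.22 -2.45]
-16.5 33.7 0.163 0.138 0.000000 [-0.51  0.11  0.51  2.31  0.59  0.19 -2.42]
-16.5 33.7 0.163 0.155 0.000000 [-0.59  0.09  0.58  2.29  0.5   0.24 -2.33]
-16.5 33.7 0.163 0.165 0.000000 [-0.47  0.06  0.45  2.28  0.54  0.27 -2.36]
13.5 30 0.159 0.145 0.000000 [ 0.06  0.1  -0.02  2.22 -0.45  0.36 -0.9 ]
13.5 30 0.163 0.138 0.000000 [-0.14  0.12  0.19  2.21 -0.55  0.35 -0.81]
13.5 30 0.163 0.155 0.000000 [ 0.43  0.09 -0.41  2.2  -0.3   0.36 -1.05]
13.5 30 0.163 0.165 0.000000 [ 0.28  0.07 -0.25  2.19 -0.34  0.39 -1.01]
13.5 33.7 0.159 0.145 0.000000 [ 1.17  0.16 -1.2   2.29  0.02  0.23 -1.32]
13.5 33.7 0.163 0.138 0.000000 [ 0.64  0.11 -0.63  2.27 -0.45  0.24 -0.88]
13.5 33.7 0.163 0.155 0.000000 [ 0.44  0.08 -0.41  2.25 -0.52  0.29 -0.81]
13.5 33.7 0.163 0.165 0.000000 [-0.05  0.06  0.11  2.24 -0.62  0.33 -0.73]
```

Emit:
{"api": "carry_out", "payload": {"commands": [{"delta_pos": [0.04, -0.02, 0], "yaw": 0}, {"delta_pos": [0.09, -0.03, 0], "yaw": 0}, {"delta_pos": [0.09, -0.03, 0], "yaw": 0}]}}

```text
time_s: 12.32
tool_pos: [0.6153, -0.1085, 0.1409]
tcp_rot: [0.954, -0.08, 0.283, 0.062]
ft_force: [-3.2, 1.1, -2.2]
finger_gap: 0.0003
```

```bash
python3 st.py
```

```text
12.32 [-0.651  0.117  0.648  2.306  0.547  0.21  -2.271] [ 0.6153 -0.1085  0.1409] tilt 33.74 az -17.2 jaw y [-0.188 -0.979  0.074] F [-3.2  1.1 -2.2]
```

Emit:
{"api": "carry_out", "payload": {"commands": [{"delta_pos": [0, 0, 0.03], "yaw": 0}, {"delta_pos": [0, 0, 0.05], "yaw": 0}]}}

```text
time_s: 12.58
tool_pos: [0.6136, -0.1086, 0.1449]
tcp_rot: [0.954, -0.08, 0.282, 0.063]
ft_force: [-7.1, 2.6, -7.7]
finger_gap: 0.0002
```

```bash
python3 st.py
```

```text
12.57 [-0.652  0.105  0.645  2.303  0.544  0.228 -2.265] [ 0.6136 -0.1086  0.1449] tilt 33.58 az -17.3 jaw y [-0.188 -0.979  0.074] F [-7.1  2.6 -7.7]
```

Emit:
{"api": "carry_out", "payload": {"commands": [{"delta_pos": [0.02, -0.01, 0.03], "yaw": 0}, {"delta_pos": [0.02, -0.01, 0.06], "yaw": 0}]}}

```text
time_s: 12.82
tool_pos: [0.6132, -0.1095, 0.1493]
tcp_rot: [0.955, -0.08, 0.28, 0.063]
ft_force: [-9.3, 3.3, -9.0]
finger_gap: 0.0003
```

Emit:
{"api": "carry_out", "payload": {"commands": [{"delta_pos": [0.02, -0.01, 0.03], "yaw": 0}, {"delta_pos": [0.02, -0.01, 0.05], "yaw": 0}]}}

```text
time_s: 13.08
tool_pos: [0.6127, -0.1106, 0.1526]
tcp_rot: [0.955, -0.08, 0.278, 0.063]
ft_force: [-10.0, 5.0, -9.5]
finger_gap: 0.0004
```

```bash
python3 st.py
python3 - <<'E'
from h import *
snap('wrist','w4');snap('scene','s4')
b=cv2.imread('pics/s4.png');im=np.hstack([cv2.resize(b[170:250,210:280],None,fx=6.5,fy=6.5,interpolation=cv2.INTER_CUBIC),cv2.resize(cv2.imread('pics/w4.png')[110:300,220:342],(337,520),interpolation=cv2.INTER_CUBIC)])
cv2.imwrite('pics/m5.png',im)
E
```

```text
13.07 [-0.636  0.087  0.628  2.289  0.511  0.265 -2.224] [ 0.6127 -0.1106  0.1526] tilt 33.08 az -17.7 jaw y [-0.189 -0.979  0.076] F [-10.    5.   -9.5]
```

View pics/m5.png

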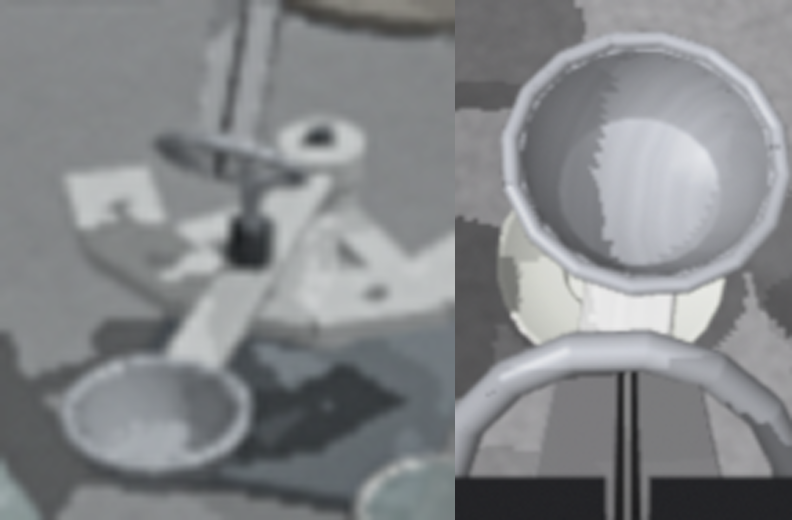

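Emit:
{"api": "carry_out", "payload": {"commands": [{"delta_pos": [0.02, 0, 0.04], "yaw": 0}, {"delta_pos": [0.02, 0, 0.06], "yaw": 0}]}}

```text
time_s: 13.42
tool_pos: [0.6122, -0.1106, 0.157]
tcp_rot: [0.956, -0.081, 0.275, 0.064]
ft_force: [-8.8, 3.4, -9.8]
finger_gap: 0.0007
```

```bash
python3 st.py
```

```text
13.43 [-0.634  0.078  0.622  2.281  0.5    0.285 -2.21 ] [ 0.6122 -0.1106  0.157 ] tilt 32.84 az -17.8 jaw y [-0.189 -0.979  0.077] F [-8.8  3.4 -9.8]
```

Emit:
{"api": "carry_out", "payload": {"commands": [{"delta_pos": [0.02, -0.01, 0.03], "yaw": 0}, {"delta_pos": [0.02, -0.01, 0.05], "yaw": 0}]}}

```text
time_s: 13.68
tool_pos: [0.6116, -0.1116, 0.1602]
tcp_rot: [0.956, -0.081, 0.273, 0.064]
ft_force: [-8.3, 4.4, -10.6]
finger_gap: 0.0006
```

```bash
python3 st.py
cat > sw.py <<'E'
from h import *
import sys
s=arm.sense();p=np.array(s['tool_pos'])[:2];c=np.array([.462,-.063]);r=p-c
print('rad',np.linalg.norm(r).round(4),'az',np.degrees(np.arctan2(r[1],r[0])).round(2))
for a in map(float,sys.argv[1:]):
    A=np.radians(a);d=np.array([[np.cos(A),-np.sin(A)],[np.sin(A),np.cos(A)]])@r-r; print(a,(d*10).round(3),'yaw',round(a/180,4))
E
python3 sw.py 2.5 5 7.5 10
```

```text
13.68 [-0.63   0.072  0.618  2.275  0.485  0.301 -2.192] [ 0.6116 -0.1116  0.1602] tilt 32.58 az -18.0 jaw y [-0.19  -0.979  0.078] F [ -8.3   4.4 -10.6]
rad 0.1573 az -18.02
2.5 [0.02  0.066] yaw 0.0139
5.0 [0.037 0.132] yaw 0.0278
7.5 [0.051 0.199] yaw 0.0417
10.0 [0.062 0.267] yaw 0.0556
```

Emit:
{"api": "carry_out", "payload": {"commands": [{"delta_pos": [0.045, 0.06, 0.02], "yaw": 0.0139}, {"delta_pos": [0.06, 0.13, 0.02], "yaw": 0.0278}, {"delta_pos": [0.075, 0.2, 0.02], "yaw": 0.0417}]}}

```text
time_s: 14.05
tool_pos: [0.6161, -0.0916, 0.16]
tcp_rot: [0.961, -0.017, 0.274, 0.046]
ft_force: [-9.4, 2.0, -10.9]
finger_gap: 0.0007
```

```bash
python3 st.py; python3 sw.py 2.5 5 7.5 10
```

```text
14.05 [-0.536  0.069  0.536  2.269  0.263  0.268 -1.852] [ 0.6161 -0.0916  0.16  ] tilt 32.24 az -10.6 jaw y [-0.059 -0.995  0.079] F [ -9.4   2.  -10.9]
rad 0.1567 az -10.5
2.5 [0.011 0.067] yaw 0.0139
5.0 [0.019 0.135] yaw 0.0278
7.5 [0.024 0.204] yaw 0.0417
10.0 [0.026 0.272] yaw 0.0556
```

Swinging freely; continue in 7.5° steps.

Emit:
{"api": "carry_out", "payload": {"commands": [{"delta_pos": [0.035, 0.067, 0.02], "yaw": 0.0139}, {"delta_pos": [0.045, 0.135, 0.02], "yaw": 0.0278}, {"delta_pos": [0.05, 0.204, 0.02], "yaw": 0.0417}]}}

```text
time_s: 14.42
tool_pos: [0.6178, -0.071, 0.1595]
tcp_rot: [0.96, 0.046, 0.273, 0.028]
ft_force: [-10.8, 0.1, -9.8]
finger_gap: 0.0005
```

```bash
python3 st.py; python3 sw.py 2.5 5 7.5 10
```

```text
14.43 [-0.416  0.071  0.428  2.261 -0.011  0.261 -1.462] [ 0.6178 -0.071   0.1595] tilt 31.86 az -3.0 jaw y [ 0.074 -0.994  0.078] F [-10.8   0.1  -9.8]
rad 0.156 az -2.92
2.5 [0.002 0.068] yaw 0.0139
5.0 [0.001 0.136] yaw 0.0278
7.5 [-0.003  0.204] yaw 0.0417
10.0 [-0.01   0.272] yaw 0.0556
```

Emit:
{"api": "carry_out", "payload": {"commands": [{"delta_pos": [0.03, 0.068, 0.03], "yaw": 0.0139}, {"delta_pos": [0.03, 0.136, 0.04], "yaw": 0.0278}, {"delta_pos": [0.027, 0.204, 0.04], "yaw": 0.0417}]}}

```text
time_s: 14.8
tool_pos: [0.617, -0.0501, 0.1609]
tcp_rot: [0.956, 0.11, 0.271, 0.009]
ft_force: [-12.3, -0.7, -9.4]
finger_gap: 0.0005
```

```bash
python3 st.py; python3 sw.py 2.5 5 7.5 10
```

```text
14.8 [-0.304  0.073  0.328  2.247 -0.269  0.287 -1.088] [ 0.617  -0.0501  0.1609] tilt 31.47 az 4.7 jaw y [ 0.205 -0.976  0.076] F [-12.3  -0.7  -9.4]
rad 0.1555 az 4.74
2.5 [-0.007  0.067] yaw 0.0139
5.0 [-0.017  0.135] yaw 0.0278
7.5 [-0.03   0.201] yaw 0.0417
10.0 [-0.046  0.267] yaw 0.0556
```

Emit:
{"api": "carry_out", "payload": {"commands": [{"delta_pos": [0.015, 0.067, 0.03], "yaw": 0.0139}, {"delta_pos": [0.005, 0.135, 0.04], "yaw": 0.0278}, {"delta_pos": [0.005, 0.135, 0.04], "yaw": 0.0278}]}}

```text
time_s: 15.18
tool_pos: [0.6141, -0.0365, 0.1625]
tcp_rot: [0.951, 0.152, 0.268, -0.004]
ft_force: [-11.2, -2.0, -11.1]
finger_gap: 0.0006
```

```bash
python3 st.py; python3 sw.py 1 2 2.5 3
python3 - <<'E'
from h import *
snap('scene','s5');cw=snap('wrist','w5')
b=cv2.imread('pics/s5.png');im=np.hstack([cv2.resize(b[175:285,210:310],None,fx=5,fy=5,interpolation=cv2.INTER_CUBIC),cv2.resize(cv2.imread('pics/w5.png')[80:300,220:340],(300,550),interpolation=cv2.INTER_CUBIC)])
cv2.imwrite('pics/m6.png',im)
cs=viewer.camera_info('scene')
p=np.array([.462,-.063])
for a in(5,8,11,13.5,16): 
    A=np.radians(a);q=np.r_[p+.22*np.array([np.cos(A),np.sin(A)]),.116];print(a,'scene',proj(cs,q).round(1),'wrist',proj(cw,q).round(1))
E
```

```text
15.18 [-0.247  0.074  0.281  2.237 -0.401  0.323 -0.878] [ 0.6141 -0.0365  0.1625] tilt 31.11 az 10.0 jaw y [ 0.291 -0.954  0.074] F [-11.2  -2.  -11.1]
rad 0.1544 az 9.87
1.0 [-0.005  0.027] yaw 0.0056
2.0 [-0.01   0.053] yaw 0.0111
2.5 [-0.013  0.066] yaw 0.0139
3.0 [-0.016  0.079] yaw 0.0167
5 scene [265.1 235. ] wrist [312.4 169.8]
8 scene [269.4 234.7] wrist [297.7 166.9]
11 scene [273.6 234.3] wrist [282.9 164.7]
13.5 scene [277.  233.8] wrist [270.5 163.4]
16 scene [280.5 233.3] wrist [258.  162.6]
```

View pics/m6.png

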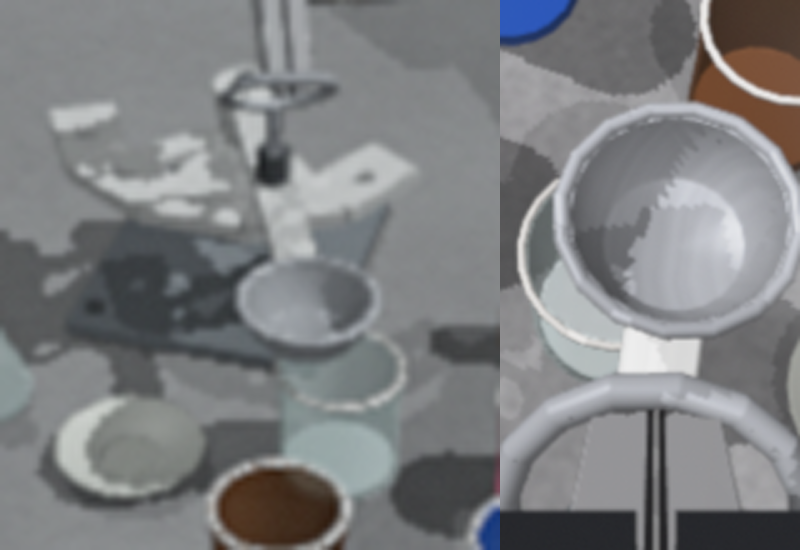

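Emit:
{"api": "carry_out", "payload": {"commands": [{"delta_pos": [0.015, 0.03, 0.015], "yaw": 0.007}, {"delta_pos": [0.01, 0.07, 0.02], "yaw": 0.015}, {"delta_pos": [0.005, 0.11, 0.02], "yaw": 0.022}, {"delta_pos": [0.005, 0.11, 0.02], "yaw": 0.022}]}}

```text
time_s: 15.78
tool_pos: [0.61, -0.0256, 0.1609]
tcp_rot: [0.947, 0.185, 0.264, -0.015]
ft_force: [-19.0, -4.9, -10.1]
finger_gap: 0.0004
```

```bash
python3 st.py; python3 sw.py 1
cat > rim.py <<'E'
from h import *
from scipy.optimize import minimize_scalar
# fit arm angle: rim circle edge strength, wrist + scene
def edges(im): 
    g=cv2.GaussianBlur(cv2.cvtColor(im,cv2.COLOR_BGR2GRAY),(0,0),1).astype(np.float32); return np.hypot(cv2.Sobel(g,5,1,0),cv2.Sobel(g,5,0,1))
def fit(ci,im,piv,lo,hi,R0=.22):
    E=edges(im);T=np.linspace(0,2*np.pi,120);best=[]
    for a in np.arange(lo,hi,.25):
        A=np.radians(a);c=np.r_[piv+R0*np.array([np.cos(A),np.sin(A)]),.116]
        uv=np.array([proj(ci,c+.0365*np.array([np.cos(t),np.sin(t),0])) for t in T]).astype(np.float32)
        for dv in range(-4,5):
            best.append((cv2.remap(E,uv[:,0][:,None],uv[:,1][:,None]+dv,cv2.INTER_LINEAR).mean(),a,dv))
    return sorted(best)[-3:]
E
python3 - <<'E'
from rim import *
p=np.array([.462,-.063]);cs=viewer.camera_info('scene')
print('s0',fit(cs,cv2.imread('pics/scene0.png'),p,-22,-10)); print('s5',fit(cs,cv2.imread('pics/s5.png'),p,2,20))
cw=snap('wrist','w6');snap('scene','s6');
print('s6',fit(cs,cv2.imread('pics/s6.png'),p,2,20)); print('w6',fit(cw,cv2.imread('pics/w6.png'),p,2,20))
E
```

```text
15.78 [-0.213  0.078  0.254  2.231 -0.486  0.355 -0.733] [ 0.61   -0.0256  0.1609] tilt 30.63 az 14.2 jaw y [ 0.358 -0.931  0.07 ] F [-19.   -4.9 -10.1]
rad 0.1526 az 14.18
1.0 [-0.007  0.026] yaw 0.0056
s0 [(np.float32(138.57523), np.float64(-17.75), 0), (np.float32(140.32881), np.float64(-17.25), 0), (np.float32(141.12181), np.float64(-17.5), 0)]
s5 [(np.float32(131.39467), np.float64(8.75), 0), (np.float32(132.56284), np.float64(8.25), 0), (np.float32(133.44061), np.float64(8.5), 0)]
s6 [(np.float32(126.751625), np.float64(12.75), 0), (np.float32(127.35777), np.float64(12.5), -1), (np.float32(127.818375), np.float64(12.5), 0)]
w6 [(np.float32(118.71141), np.float64(13.0), -4), (np.float32(121.2694), np.float64(12.75), -2), (np.float32(122.61262), np.float64(13.0), -3)]
```

Emit:
{"api": "carry_out", "payload": {"commands": [{"delta_pos": [-0.02, -0.005, -0.02], "yaw": 0}, {"delta_pos": [-0.02, -0.005, -0.05], "yaw": 0}]}}

```text
time_s: 16.12
tool_pos: [0.6078, -0.0262, 0.1562]
tcp_rot: [0.947, 0.185, 0.264, -0.015]
ft_force: [-7.7, -1.4, 0.5]
finger_gap: 0.0001
```

```bash
python3 st.py;python3 sw.py
```

```text
16.12 [-0.206  0.083  0.25   2.24  -0.507  0.345 -0.71 ] [ 0.6078 -0.0262  0.1562] tilt 30.65 az 14.3 jaw y [ 0.358 -0.931  0.07 ] F [-7.7 -1.4  0.5]
rad 0.1504 az 14.18
```

Emit:
{"api": "carry_out", "payload": {"commands": [{"delta_pos": [-0.03, -0.01, -0.02], "yaw": 0}, {"delta_pos": [-0.05, -0.01, -0.04], "yaw": 0}]}}

```text
time_s: 16.38
tool_pos: [0.6034, -0.0272, 0.1529]
tcp_rot: [0.946, 0.185, 0.265, -0.015]
ft_force: [0.5, 0.6, -0.5]
finger_gap: 0.0001
```

```bash
python3 st.py;python3 - <<'E'
from rim import *
p=np.array([.462,-.063]);cs=viewer.camera_info('scene');cw=snap('wrist','w7');snap('scene','s7')
print('s7',fit(cs,cv2.imread('pics/s7.png'),p,2,20)[-1]); print('w7',fit(cw,cv2.imread('pics/w7.png'),p,2,20)[-1])
E
```

```text
16.38 [-0.2    0.08   0.246  2.252 -0.524  0.335 -0.689] [ 0.6034 -0.0272  0.1529] tilt 30.74 az 14.2 jaw y [ 0.358 -0.931  0.07 ] F [ 0.5  0.6 -0.5]
s7 (np.float32(122.71387), np.float64(13.25), 0)
w7 (np.float32(128.12671), np.float64(13.5), -3)
```

Emit:
{"api": "carry_out", "payload": {"commands": [{"delta_pos": [-0.04, -0.01, 0], "yaw": 0}, {"delta_pos": [-0.08, -0.02, 0], "yaw": 0}, {"delta_pos": [-0.08, -0.02, 0], "yaw": 0}]}}

```text
time_s: 16.85
tool_pos: [0.5947, -0.0293, 0.1526]
tcp_rot: [0.946, 0.185, 0.264, -0.015]
ft_force: [-0.9, 0.2, 1.3]
finger_gap: 0.0004
```

```bash
python3 st.py
cat > ringfit.py <<'E'
from rim import *
def rf(ci,im,az,piv=np.array([.462,-.063])):
    E=edges(im);T=np.linspace(0,2*np.pi,160);A=np.radians(az);u=np.r_[np.cos(A),np.sin(A),0];v=np.r_[-np.sin(A),np.cos(A),0];w=(u+[0,0,1])/2**.5
    out=[]
    for h in np.arange(-.008,.026,.001):
      for du in(-3,-2,-1,0,1,2,3):
        c=np.r_[piv,.172+h]+.122*u; sc=0
        for r in(.0275,.0345):
            uv=np.array([proj(ci,c+r*(np.cos(t)*w+np.sin(t)*v)) for t in T]).astype(np.float32)
            sc+=cv2.remap(E,uv[:,0][:,None]+du,uv[:,1][:,None],cv2.INTER_LINEAR).mean()
        out.append((round(float(sc),1),round(float(h),3),du))
    return sorted(out)[-4:]
E
python3 - <<'E'
from ringfit import *
cs=viewer.camera_info('scene');cw=snap('wrist','w8');snap('scene','s8');ct=viewer.camera_info('top')
for n,a in(('scene0',-17),('s4',-17),('s5',9),('s6',13),('s7',13.3),('s8',13.3)): print(n,rf(cs,cv2.imread(f'pics/{n}.png'),a)[::-1][:3])
print('w8',rf(cw,cv2.imread('pics/w8.png'),13.3))
E
```

```text
16.85 [-0.197  0.066  0.247  2.267 -0.523  0.335 -0.685] [ 0.5947 -0.0293  0.1526] tilt 30.7 az 14.2 jaw y [ 0.358 -0.931  0.07 ] F [-0.9  0.2  1.3]
scene0 [(170.8, -0.008, -1), (169.3, -0.007, -1), (167.5, -0.008, 0)]
s4 [(215.0, 0.006, 0), (214.4, 0.005, 0), (211.8, 0.005, 1)]
s5 [(191.7, 0.012, 1), (191.6, 0.013, 1), (188.6, 0.014, 1)]
s6 [(188.9, 0.017, -3), (188.7, 0.019, -3), (188.6, 0.018, -3)]
s7 [(182.6, 0.017, -3), (182.3, 0.016, -3), (180.2, 0.018, -3)]
s8 [(179.1, -0.005, 2), (178.7, -0.004, 2), (177.7, -0.006, 1)]
w8 [(150.3, -0.002, -2), (151.3, -0.003, -2), (152.1, -0.004, -3), (153.2, -0.003, -3)]
```

Emit:
{"api": "carry_out", "payload": {"commands": [{"delta_pos": [-0.14, -0.03, 0.25], "yaw": 0}, {"delta_pos": [-0.28, -0.07, 0.5], "yaw": 0}, {"delta_pos": [-0.42, -0.11, 0.75], "yaw": 0}, {"delta_pos": [-0.56, -0.14, 1], "yaw": 0}, {"delta_pos": [-0.56, -0.14, 1], "yaw": 0}]}}

```text
time_s: 17.58
tool_pos: [0.5396, -0.0434, 0.2548]
tcp_rot: [0.946, 0.185, 0.266, -0.015]
ft_force: [-0.3, -0.7, 0.6]
finger_gap: 0.0003
```

Emit:
{"api": "carry_out", "payload": {"commands": [{"delta_pos": [-0.1, 0, 0.4], "yaw": 0}, {"delta_pos": [-0.2, 0, 0.8], "yaw": 0}, {"delta_pos": [-0.2, 0, 0.8], "yaw": 0}]}}

```text
time_s: 17.95
tool_pos: [0.5208, -0.0434, 0.3372]
tcp_rot: [0.945, 0.185, 0.268, -0.014]
ft_force: [-0.6, 0.7, -0.3]
finger_gap: 0.0002
```

```bash
python3 st.py
python3 - <<'E'
from ringfit import *
cs=viewer.camera_info('scene');cw=snap('wrist','w9');snap('scene','s9');p=np.array([.462,-.063])
s9=cv2.imread('pics/s9.png')
a=fit(cs,s9,p,2,20)[-1];print('rim',a,fit(cw,cv2.imread('pics/w9.png'),p,2,20)[-1]);print(rf(cs,s9,13.3)[::-1][:3],rf(cw,cv2.imread('pics/w9.png'),13.3)[::-1][:3])
s0=cv2.imread('pics/scene0.png')
im=np.hstack([cv2.resize(s9[170:290,185:305],None,fx=4.2,fy=4.2,interpolation=cv2.INTER_CUBIC),cv2.resize(cv2.imread('pics/w9.png')[60:380,195:375],(283,504))]);cv2.imwrite('pics/m9.png',im)
E
```

```text
17.95 [-0.157 -0.295  0.19   2.132 -0.131  0.78  -1.076] [ 0.5208 -0.0434  0.3372] tilt 31.14 az 14.1 jaw y [ 0.357 -0.931  0.072] F [-0.6  0.7 -0.3]
rim (np.float32(130.10072), np.float64(13.0), -1) (np.float32(111.40609), np.float64(13.25), -1)
[(165.5, -0.006, 1), (165.1, -0.007, 1), (164.1, -0.008, 0)] [(164.9, 0.0, -3), (164.4, 0.001, -3), (163.5, -0.001, -3)]
```

View pics/m9.png

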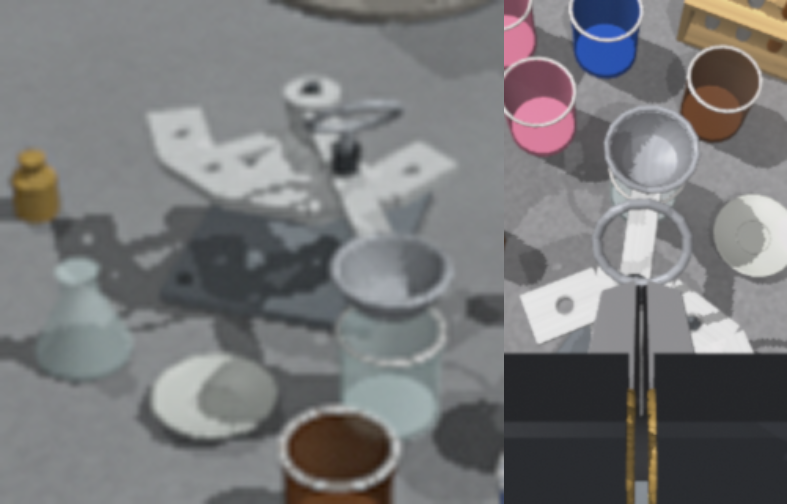

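```bash
python3 -c "
from h import *
print(job_done())"
```

```text
the job is handed in; nothing more can be done
None
```

The strainer now sits over the clear beaker, one hole (about 30°) anticlockwise from the start. The pin appears to be home, and the job was handed in at about 18 s. No verdict was reported.

**How it was done**
- **Tilt:** the moves only allow shifts and yaw, so I tilted the closed fingers 31–34° outward by pushing the arm against its reach limit high above the bench. This is less than the 45° in the description.
- **Lift and swing:** I hooked the fingers under the upper part of the ring, lifted the pin about 14–16 mm (estimated) and swung the arm in steps. I then lowered the pin and backed the fingers out.

**Last checks**
- **Arm angle:** the rim fit in the scene camera went from -17.5° to +13.0°; the wrist camera gave +13.25°.
- **Pin height:** the scene ring fit read -6 mm, against -8 mm with the pin home at the start. The wrist camera read about 0 mm. A pin resting on the plate would read about 10 mm higher, so I take it as home, but I did not measure the joint directly.
- **Bench:** the dish, flask, beaker and brass weight stand where they were in the last picture. I did not check the other loose things separately; nothing went near them. Wrist force was near zero with the fingers clear.

**Disagreements**
- The visible fingertip was about 34 mm short of the reported TCP, in both the scene and wrist cameras. I set the hooking depth to be safe either way.
- The scene and top cameras differed by about 6 mm, so I used a value between them.
- The force at the wrist reached about 22 N at the end of the swing. That is under the 25 N forcing limit, but close to it.

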